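# Refill the counter rack and bar the jars in

### The arm

A 6-joint arm with a two-finger parallel gripper is mounted at the origin on the work surface. World frame = base frame: x ahead of the robot, y to its left, z up, the work surface at z = 0. Lengths are in m, angles in rad, forces in N, time in s.
With the tool pointing down it reaches from about 0.3 to 0.775 m from the base axis. Payload 14.6 kg.
Tool frame: the origin (TCP) lies at the very end of the fingers, on their centre line; the grasp point (between the pads) lies 19 mm behind it; z points along the fingers, y is the line along which they close (so a half turn about z gives the same grasp; the last joint's range is limited). The gripper opens to 94 mm and grips with 3 to 60 N. Pads are 16 mm wide; open, the fingers measure 119 mm over their backs; the gripper's body (75 mm by 177 mm) begins 78 mm behind the grasp point.
Start: joints at [-1.267, 0.3, 1.521, -0, 1.321, -0.067], TCP at [0.199, -0.513, 0.205] pointing down, gripper open.
Joint ranges: [-3.03, 3.03], [-0.79, 2.21], [0.23, 2.52], [-1.04, 4.18], [0, 3.07], [-2.55, 2.55]. Speed limits (rad/s): [2.22, 2.22, 2.57, 3.14, 3.14, 3.14].

### API

Orientations are given as [roll, pitch, yaw] about the fixed x, y, z axes, in that order (R = Rz(yaw) Ry(pitch) Rx(roll)).
In Python, from station import ctrl gives the robot as it stands. The module is installed in compiled form; this text tells all that it offers.
- The arm moves only by the tool step_arm, never from a script. Its argument "deltas" is a list of rows, each an object with "dp": the shift along the tool's x, y, z scaled (see below), a list of three; "twist": the turn about the tool's z scaled (see below). In form: [{"dp": [tx, ty, tz], "twist": twist}, ...]. A call has 1 to 12 rows; each row shifts and turns the commanded pose from where the row before left it, along the tool's axes as they then stand; what a row does not reach is not made up. The controller multiplies each number of a shift by 0.04 m and each number of a turn by 4 degrees. A row lasts 1/10 s, in which the tool goes at most 50 mm and 8.59 degrees, less where a joint would pass 70% of its speed; a pose out of reach is approached as far as the arm can. A call with a number of a shift or a turn outside -1 to 1 is refused whole. A call with a gripper value outside its range is refused whole. "gripper" is the opening, from -1 (shut) to 1 (fully open), set as the call begins (left out, the last holds). The fingers move at their own pace and stop on an object; "squeeze" is the grip in N (left out, the last holds). Time passes only in rows, so rows that do not move let the fingers close. It gives the time, the measured TCP pose, the force, the opening and the grip force at its end, in the units of the state.
- ctrl.get_obs(): the state, without advancing time (a new reading comes with each control period).
- ctrl.camera(name): name is "scene" or "top" or "wrist"; returns (picture, depth): 480x640x3 uint8, red, green, blue; 480x640 float32, m along the optical axis (not along the pixel's ray), 0 where there is no reading.
- ctrl.get_calibration(name): a dict with "fx", "fy", "cx", "cy" (pixels), "world_to_cam" (4x4, takes a point from world to camera coordinates); the wrist camera has in their place "hand_eye" (4x4, takes a point from camera to tool coordinates, whose origin is the TCP and whose axes are the flange's). Camera axes: x right, y down, z forward; pixel columns grow to the right and rows downward; lengths in m; the calibration is good to about 2 mm. A picture is of the moment at which its call begins: read the wrist's pose just before it. get_calibration takes no time and is no camera call.
- ctrl.hand_in(): hands the job in; it is judged then, once.
Trained networks look in the newest picture that a camera, given by its name, has taken for a name from the list of things; names that differ only in an ending like _2 or _b are one class to them, and where a whole thing is asked for, a point or a joint stands for the part that bears it (a point fixed in the world has none). Each returns a list of dicts, best first, with "conf" (0 to 1); they miss things now and then, are a little off and sometimes report something else, mostly with a low value. They report only what shows in the picture. A call takes as long as a camera call. They do not tell look-alikes from the thing itself.
- ctrl.spot_in(camera, label): "rect" ([left, top, right, bottom] as shares, 0 to 1, of the picture: columns of its width, rows of its height, round what is visible of it).
- ctrl.cut_out(camera, label): "pixels" (480x640 bool, what is visible of it) and "rect" ([left, top, right, bottom] as shares, 0 to 1, of the picture: columns of its width, rows of its height, round what is visible of it).
The state is a dict: "time_s": time; "qpos": joint angles; "joint_vel": joint speeds; "tau": joint torques, N m; "ee_pos": TCP position; "eef_rot": TCP orientation; "force": force on the tool from outside, world axes, zero at the start; "moment": the same for the moment, N m; "grip_width": finger opening in m; "grip_force": force on a finger pad.
Only numpy, scipy, OpenCV 4.12 (cv2) and the standard library are available. Lean on these libraries where they do the work, as an engineer would, in place of code of your own. Each camera call takes 0.05 s, during which the arm holds its last target. There are 200 camera calls.

### The job

Stand the loose jar upright on the cork disc in the free place of the rack, so that the row of three is complete; do not drop it. Then pull out the retaining bar that has slid under the low bench and, plain end first, slide it through both eyelets of the rack (from either end) fully home, until its handle meets the eyelet plate. Leave the two jars already in the row where they stand, and do not disturb the honey pot, the tin or the card reader.

Things in the scene. Friction and masses are not known exactly. Their poses are not given: they have to be found in the camera images.
- rack: Wooden jar rack fixed to the counter; floor board 120 (x) by 210 (y), 12 thick. Origin: centre of underside; x away from its open front (which faces the robot), y along the row, z up. Places at x 20, y -62, 0, 62. Back rail at x 54 to 60, 32 high. End walls at y +-95 to +-105, 80 high: wood from x -15 to 60, before it a steel eyelet plate, x -55 to -15, with a hole along y at x -35, z 56.
- eye_right (a point): Centre of the round hole, 15 in diameter and 10 deep, in the right (rack -y) eyelet plate, on the plate's outer face. Axes as the rack; the hole runs along y.
- eye_left (a point): Centre of the round hole, 15 in diameter and 10 deep, in the left (rack +y) eyelet plate, on the plate's outer face. Axes as the rack; the hole runs along y.
- disc: Thin cork disc 44 in diameter, 1 thick, let into the floor of the rack's free place (seen, not felt: a jar there stands on the board, 12 above the counter). Origin: its centre. Which of the three places is free varies.
- jar: The loose amber glass jar with an aluminium lid, standing on the counter. 50 in diameter, 70 high, about 0.15 kg. Origin: centre of its underside, z up.
- jar_a: One of two like jars (50 diameter, 70 high) already standing in the rack. Origin: centre of its underside.
- jar_b: The other jar (50 diameter, 70 high) already standing in the rack. Origin: centre of its underside.
- bar: Retaining bar, 0.1 kg: steel rod, 10 diameter, 235 long, and a dark wooden handle 45 long, 18 wide, 24 high that does not pass the eyelets. It lies level on the counter, rod and handle flush below. Origin: underside, at the handle's front face; x along the rod to the plain end, z up. Handle x -45 to 0. At the start the handle is under the bench and 70 to 110 of the plain end stick out.
- bar_tip (a point): Centre of the slightly tapered plain end of the bar, on the rod's axis (bar x 235, 5 above the underside). Axes as the bar.
- bar_shoulder (a point): Where the rod meets the handle's front face, on the rod's axis (bar x 0, 5 above the underside). Axes as the bar.
- bench: Low wooden display bench fixed to the counter. Origin: centre of its underside. 200 (x) by 220 (y), 45 high; top board 12 thick, so 33 clear under it; legs 12 thick along its two x sides and a closed back at -y; open only at its +y side, where the bar sticks out.
- flask: Bystander: squat amber honey pot with a wooden lid, 60 diameter, 80 high, standing on the back (-y) part of the bench. Origin: centre of its underside.
- tin: Bystander: squat preserve tin, 62 diameter, 80 high, standing on the counter beyond the rack. Origin: centre of its underside.
- reader: Bystander: black card reader, 140 by 70, 22 high, lying on the counter left of and before the rack. Origin: centre of its underside, x along its length.
There are look-alikes about, which are no part of the job. What is shaped like the jar but yellow is not meant. What is shaped like the jar_b but green is not meant.

How it is judged:
On the way, in this order (a step that is already met when the one before it is completed fails the run):
1. the jar stands upright in the free place, before the bar is in (angle between jar's own z axis and vertical below 0.12 rad and z of jar in the frame of rack between 0.006 and 0.018 m and horizontal distance between jar and disc below 0.009 m and contact force between jar and the fingers below 0.05 N and not (x of bar_tip in the frame of rack between -0.044 and -0.026 m and z of bar_tip in the frame of rack between 0.046 and 0.066 m and x of bar_shoulder in the frame of rack between -0.044 and -0.026 m and z of bar_shoulder in the frame of rack between 0.046 and 0.066 m and ((y of bar_tip in the frame of rack above 0.115 m and y of bar_shoulder in the frame of rack between -0.114 and -0.1 m) or (y of bar_tip in the frame of rack below -0.115 m and y of bar_shoulder in the frame of rack between 0.1 and 0.114 m)))), for 0.2 s.
2. the bar is through both eyelets, handle against the plate (x of bar_tip in the frame of rack between -0.044 and -0.026 m and z of bar_tip in the frame of rack between 0.046 and 0.066 m and x of bar_shoulder in the frame of rack between -0.044 and -0.026 m and z of bar_shoulder in the frame of rack between 0.046 and 0.066 m and ((y of bar_tip in the frame of rack above 0.115 m and y of bar_shoulder in the frame of rack between -0.114 and -0.1 m) or (y of bar_tip in the frame of rack below -0.115 m and y of bar_shoulder in the frame of rack between 0.1 and 0.114 m))), for 0.2 s.
At the end, for the whole second after the job is handed in: Three jars upright on the rack floor (0.12 rad): the placed one within 9 mm of the disc centre, the others within 10 mm of their start; the bar through both holes, plain end 10 mm or more past the far plate, handle within 9 mm of the near plate; all at rest (all of step 2 and angle between each of jar, jar_a, jar_b's own z axis and vertical below 0.12 rad and z of jar in the frame of rack between 0.006 and 0.018 m and horizontal distance between jar and disc below 0.009 m and z of jar_a in the frame of rack between 0.006 and 0.018 m and distance of each of jar_a, jar_b from where it was at the start of the episode below 0.01 m and z of jar_b in the frame of rack between 0.006 and 0.018 m and linear speed of each of bar, jar, jar_a, jar_b below 0.02 m/s); the robot touches nothing.
It fails at once if the jar is let fall from more than about 30 mm (height (world z) of jar above 0.042 m and contact force between jar and the fingers below 0.02 N).
It fails at once if a jar is tipped over (angle between any of jar, jar_a, jar_b's own z axis and vertical above 0.8 rad).
It fails at once if the honey pot, the tin or the card reader is pushed away or knocked over (distance of any of flask, tin, reader from where it was at the start of the episode above 0.03 m or angle between any of flask, tin, reader's own z axis and vertical above 0.5 rad).
It also fails if it takes over 72 s, if anything falls off the work surface, if the arm or the gripper's body presses on something with over 40 N, if the wrist force passes 120 N, or if a joint passes its speed limit or range.

## Working session

There is one attempt and no reset: what is moved stays moved. The work goes in short steps, Python scripts to look and compute and a tool call to move; the robot and the scene stay as the last step left them, time stands still between calls to the robot, and variables do not carry over. Pictures are saved under pics/ and viewed, at most 10 in all, crops included, and the job is handed in when it is done.

Besides the shell and the picture viewer there is one more tool, called after ">>>" by a JSON object that holds its "api" and its "payload", one argument or row to a line. step_arm: Moves the arm, as the interface text tells. Its arguments: {"type":"object","properties":{"deltas":{"type":"array"},"gripper":{"type":"number"},"squeeze":{"type":"number"}},"required":["deltas"]}

```bash
mkdir -p pics; cat > h.py <<'E'
import numpy as np, cv2
from station import ctrl
from scipy.spatial.transform import Rotation as R
def pts(cam,depth,mask,obs=None):
    c=ctrl.get_calibration(cam); v,u=np.nonzero(mask&(depth>0)); z=depth[v,u]
    p=np.c_[(u-c['cx'])*z/c['fx'],(v-c['cy'])*z/c['fy'],z]
    if cam=='wrist':
        H=c['hand_eye']; p=p@H[:3,:3].T+H[:3,3]
        r=R.from_euler('xyz',obs['eef_rot']); return r.apply(p)+obs['ee_pos'],u,v
    T=np.linalg.inv(c['world_to_cam']); return p@T[:3,:3].T+T[:3,3],u,v
E
python3 - <<'E'
from h import *
print(ctrl.get_obs())
for n in ('scene','top'):
    p,d=ctrl.camera(n); cv2.imwrite(f'pics/{n}.png',p[:,:,::-1]); np.savez(f'{n}.npz',p=p,d=d)
    for l in ('rack','disc','jar','jar_a','bar','bench','flask','tin','reader','eye_left','eye_right'):
        for o in ctrl.cut_out(n,l)[:6]:
            if o['conf']<.2: continue
            q,u,v=pts(n,d,o['pixels'])
            if len(q)<5: continue
            print(n,l,round(o['conf'],2),'px',int(u.mean()),int(v.mean()),'lo',np.percentile(q,2,0).round(3),'hi',np.percentile(q,98,0).round(3),'med',np.median(q,0).round(3))
print(ctrl.get_obs()['time_s'])
E
```

```text
{'time_s': 0.0, 'qpos': array([-1.26659883e+00,  3.00461113e-01,  1.52159652e+00, -1.46379557e-05,
        1.32069057e+00, -6.65878385e-02]), 'joint_vel': array([ 1.58772311e-03,  5.09067672e-04, -6.18204989e-04,  1.56360959e-03,
       -2.94243958e-05,  4.73679269e-04]), 'tau': array([-4.15803597e-04, -5.31809592e+01, -3.52740884e+01,  7.08039198e-02,
        2.43794970e-02, -6.73856448e-05]), 'ee_pos': array([ 0.19921083, -0.51236821,  0.20488528]), 'eef_rot': array([-3.14043872e+00, -6.27418365e-05,  3.70788929e-01]), 'force': array([ 0.06939289, -0.08165282,  0.51216253]), 'moment': array([ 0.0769143 , -0.07767271,  0.04046912]), 'grip_force': 0.0, 'grip_width': 0.09418863021944261}
scene rack 0.81 px 409 305 lo [0.531 0.019 0.003] hi [0.664 0.231 0.081] med [0.629 0.122 0.022]
scene disc 0.64 px 406 308 lo [0.588 0.103 0.011] hi [0.62  0.143 0.015] med [0.605 0.123 0.013]
scene disc 0.41 px 409 304 lo [0.527 0.018 0.001] hi [0.664 0.232 0.081] med [0.629 0.123 0.022]
scene jar 0.96 px 378 282 lo [0.602 0.045 0.018] hi [0.644 0.087 0.083] med [0.632 0.073 0.058]
scene jar 0.91 px
[... 3220 characters left out ...]
lo [ 0.412 -0.359  0.003] hi [ 0.423 -0.281  0.015] med [ 0.416 -0.328  0.01 ]
top bench 0.82 px 470 304 lo [ 0.338 -0.572  0.037] hi [ 0.536 -0.359  0.051] med [ 0.436 -0.457  0.045]
top flask 0.82 px 506 302 lo [ 0.416 -0.552  0.059] hi [ 0.468 -0.501  0.13 ] med [ 0.443 -0.519  0.123]
top tin 0.63 px 306 170 lo [ 0.731 -0.103  0.028] hi [ 0.785 -0.049  0.085] med [ 0.755 -0.076  0.08 ]
top reader 0.7 px 150 298 lo [ 0.395  0.251 -0.   ] hi [0.527 0.361 0.028] med [0.46  0.306 0.022]
top reader 0.45 px 469 303 lo [ 0.34  -0.571  0.039] hi [ 0.536 -0.358  0.051] med [ 0.437 -0.455  0.045]
top eye_right 0.92 px 224 246 lo [0.525 0.013 0.007] hi [0.657 0.222 0.083] med [0.577 0.127 0.014]
1.2
```

View pics/scene.png

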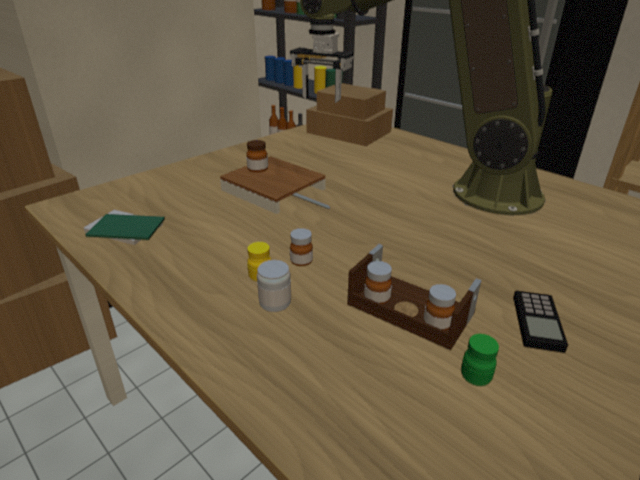

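View pics/top.png

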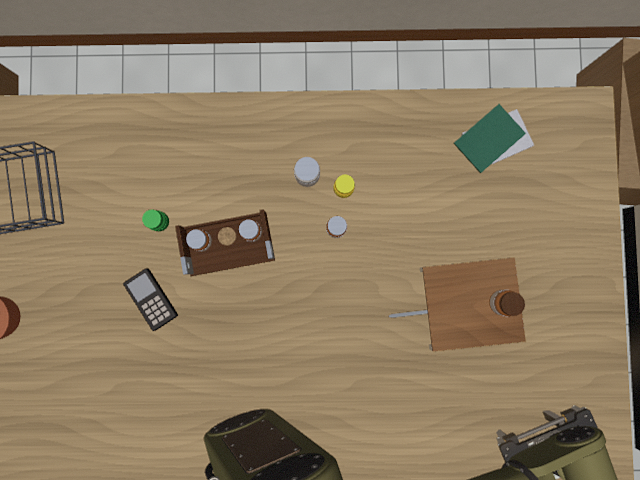

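```bash
python3 - <<'E'
import cv2
a=cv2.imread('pics/scene.png')
t=cv2.imread('pics/top.png')
import numpy as np
crops=[a[215:290,220:340],a[315:390,430:550],t[165:240,310:430],t[180:255,120:240]]
c=[cv2.resize(x,(400,250),interpolation=cv2.INTER_CUBIC) for x in crops]
cv2.imwrite('pics/crop1.png',np.vstack([np.hstack(c[:2]),np.hstack(c[2:])]))
E
```

```text
(no output)
```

View pics/crop1.png

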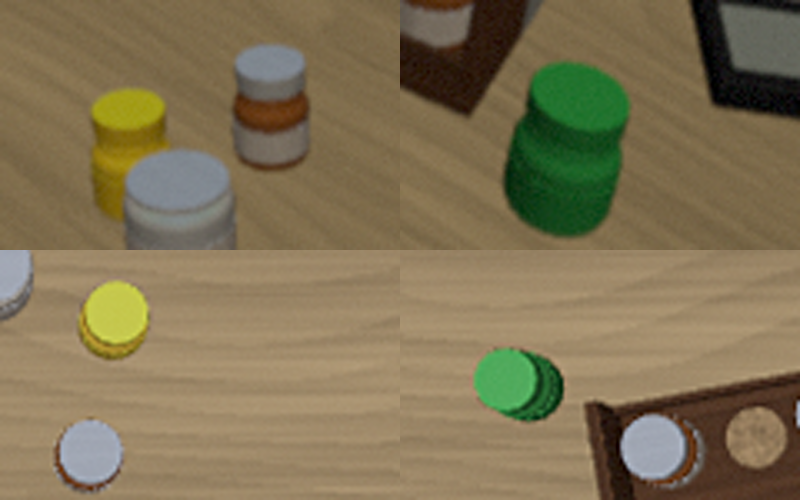

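Candidates: amber jar with aluminium lid, loose at scene (300,247); yellow look-alike (256,257); green look-alike (480,359); rack jars (378,282) and (439,306). The loose amber jar at (300,247) is the one, and the crop confirms it. The free place is the middle one (406,308). The bar's rod shows at top (411,312).

```bash
cat >> h.py <<'E'
def circ(q):
    from scipy.optimize import least_squares
    c,r=cv2.minEnclosingCircle((q[:,:2]*1000).astype(np.float32)); return np.array(c)/1000,r/1000
def go(obs,p,yaw=None):
    "shift to world p along present tool axes in units of .04 m; twist in units of 4 deg (positive about tool z)"
    d=R.from_euler('xyz',obs['eef_rot']).inv().apply(np.array(p)-obs['ee_pos'])/.04
    t=0 if yaw is None else -np.rad2deg(yaw-obs['eef_rot'][2])/4
    return d.round(2),round(t,2)
E
python3 - <<'E'
from h import *
for n in ('scene','top'):
    f=np.load(n+'.npz'); d=f['d']; p=f['p'].astype(int)
    q,u,v=pts(n,d,np.ones_like(d,bool)); col=p[v,u]
    def box(lo,hi): return np.all((q>lo)&(q<hi),1)
    for nm,c,zt in (('jar',(.626,-.143),.07),('ja',(.62,.06),.082),('jb',(.6,.183),.082),('yellow',(.726,-.164),.07)):
        m=box((c[0]-.04,c[1]-.04,zt-.006),(c[0]+.04,c[1]+.04,zt+.008)); print(n,nm,m.sum(),'z',np.median(q[m,2]).round(4),*circ(q[m]), 'mean',q[m].mean(0).round(4))
    # disc by colour: brighter on floor board
    m=box((.57,.09,.005),(.65,.155,.022))&(col.sum(1)>260); print(n,'disc',m.sum(),q[m].mean(0).round(4),circ(q[m]))
    # floor board
    m=box((.5,-.02,.006),(.7,.26,.02))&(col.sum(1)<260)
    r=cv2.minAreaRect((q[m,:2]*1000).astype(np.float32)); print(n,'board',m.sum(),r)
    for y0,y1 in((-.02,.06),(.18,.26)):
        m=box((.5,y0,.074),(.7,y1,.09)); m&=~(np.hypot(q[:,0]-.621,q[:,1]-.061)<.03)&~(np.hypot(q[:,0]-.6,q[:,1]-.183)<.03)
        if m.sum()>10: print(n,'wall',m.sum(),q[m].mean(0).round(4),cv2.minAreaRect((q[m,:2]*1000).astype(np.float32)))
    # rod
    m=box((.39,-.35,.004),(.45,-.2,.02)); 
    if m.sum()>5:
        print(n,'rod',m.sum(),q[m].mean(0).round(4),np.percentile(q[m],[1,99],axis=0).round(4), np.polyfit(q[m,1],q[m,0],1))
E
```

```text
scene jar 220 z 0.0697 [ 0.62643231 -0.14496474] 0.023309349060058594 mean [ 0.6283 -0.1417  0.0693]
scene ja 439 z 0.0814 [0.61928448 0.0426813 ] 0.042527385711669925 mean [0.6234 0.0536 0.081 ]
scene jb 475 z 0.0815 [0.59237836 0.1994955 ] 0.038112396240234374 mean [0.5978 0.192  0.0812]
scene yellow 255 z 0.0695 [ 0.72564673 -0.16532352] 0.024270450592041016 mean [ 0.7261 -0.162   0.0692]
scene disc 173 [0.604  0.1223 0.013 ] (array([0.60800098, 0.12251559]), 0.020387197494506838)
scene board 1855 ((589.2252807617188, 120.02106475830078), (124.63587188720703, 210.61256408691406), 9.53188419342041)
scene wall 250 [0.6114 0.0237 0.079 ] ((608.8351440429688, 21.978118896484375), (116.71183776855469, 11.95842456817627), 10.312885284423828)
scene wall 300 [0.5795 0.2203 0.0795] ((573.6358642578125, 218.58544921875), (116.63408660888672, 10.774321556091309), 10.040132522583008)
scene rod 72 [ 0.4144 -0.3068  0.0081] [[ 0.4068 -0.346   0.0042]
 [ 0.4215 -0.2693  0.0114]] [-0.09586498  0.38496214]
top jar 280 z 0.0704 [ 0.62819257 -0.1452821 ] 0.022537532806396483 mean [ 0.6279 -0.145   0
[... 192 characters left out ...]
top yellow 279 z 0.0705 [ 0.72638812 -0.16495686] 0.02261764335632324 mean [ 0.7261 -0.1648  0.0705]
top disc 259 [0.6106 0.1226 0.0133] (array([0.61061658, 0.12223872]), 0.022339399337768556)
top board 2498 ((589.75927734375, 118.9114761352539), (116.82022857666016, 209.8618621826172), 9.910660743713379)
top wall 213 [0.6108 0.0213 0.0801] ((610.6422729492188, 21.219650268554688), (114.5407485961914, 10.369762420654297), 9.524601936340332)
top wall 233 [0.5767 0.2179 0.0802] ((576.45654296875, 217.99240112304688), (114.43697357177734, 11.334147453308105), 9.674952507019043)
top rod 244 [ 0.4184 -0.2926  0.0075] [[ 0.3916 -0.3477  0.0041]
 [ 0.4482 -0.2023  0.0153]] [-0.01669357  0.41356287]
```

>>> {"api": "step_arm", "payload": {
  "deltas": [
    {"dp":[0.95,-0.33,0],"twist":0},
    {"dp":[0.95,-0.33,0],"twist":0},
    {"dp":[0.95,-0.33,0],"twist":0},
    {"dp":[0.95,-0.33,0],"twist":0},
    {"dp":[0.95,-0.33,0],"twist":0},
    {"dp":[0.95,-0.33,0],"twist":0},
    {"dp":[0.95,-0.33,0],"twist":0},
    {"dp":[0.95,-0.33,0],"twist":0},
    {"dp":[0.95,-0.33,0],"twist":0},
    {"dp":[0.95,-0.33,0],"twist":0},
    {"dp":[0.95,-0.33,0],"twist":-1},
    {"dp":[0.7,-0.3,0],"twist":-1}
  ],
  "gripper": 0.7
}}

```text
time_s: 2.4
ee_pos: [0.558, -0.2014, 0.2052]
eef_rot: [-3.141, -0.0, 0.514]
force: [-0.3, -0.9, 0.1]
grip_width: 0.0797
grip_force: 0.0
```

>>> {"api": "step_arm", "payload": {
  "deltas": [
    {"dp":[0,0,0],"twist":-1},
    {"dp":[0,0,0],"twist":-1},
    {"dp":[0,0,0],"twist":-1},
    {"dp":[0,0,0],"twist":-1},
    {"dp":[0,0,0],"twist":-1},
    {"dp":[0,0,0],"twist":-1},
    {"dp":[0,0,0],"twist":-1},
    {"dp":[0,0,0],"twist":-1},
    {"dp":[0,0,0],"twist":-1},
    {"dp":[0,0,0],"twist":-1},
    {"dp":[0,0,0],"twist":-1},
    {"dp":[0,0,0],"twist":-1}
  ]
}}

```text
time_s: 3.6
ee_pos: [0.5565, -0.203, 0.2054]
eef_rot: [-3.142, -0.0, 1.351]
force: [-0.1, -0.2, 0.7]
grip_width: 0.0799
grip_force: 0.0
```

>>> {"api": "step_arm", "payload": {
  "deltas": [
    {"dp":[0,0,0],"twist":-1},
    {"dp":[0,0,0],"twist":-1},
    {"dp":[0,0,0],"twist":-1},
    {"dp":[0,0,0],"twist":-1},
    {"dp":[0,0,0],"twist":-1},
    {"dp":[0,0,0],"twist":-0.64},
    {"dp":[0,0,0],"twist":0}
  ]
}}

```text
time_s: 4.3
ee_pos: [0.5565, -0.203, 0.2054]
eef_rot: [-3.142, -0.0, 1.743]
force: [0.0, -0.5, -0.7]
grip_width: 0.08
grip_force: 0.0
```

```bash
python3 - <<'E'
from h import *
o=ctrl.get_obs(); p,d=ctrl.camera('wrist'); cv2.imwrite('pics/w1.png',p[:,:,::-1])
print(o['time_s'],o['ee_pos'],o['eef_rot'],o['grip_width'])
q,u,v=pts('wrist',d,d>0,o)
m=(abs(q[:,2]-.07)<.006)&(np.hypot(q[:,0]-.627,q[:,1]+.145)<.04)
print(m.sum(),np.median(q[m,2]),q[m].mean(0),circ(q[m])); print(go(o,(.627,-.145,.025),1.742))
E
```

```text
4.3 [ 0.55647041 -0.20300565  0.20538755] [-3.14151658e+00 -6.59774115e-05  1.74261999e+00] 0.07996425792868173
2670 0.06965590849851828 [ 0.62556588 -0.14344263  0.06960755] (array([ 0.62609534, -0.1437724 ]), 0.022402191162109376)
(array([1.13, 1.99, 4.51]), np.float64(0.01))
```

View pics/w1.png

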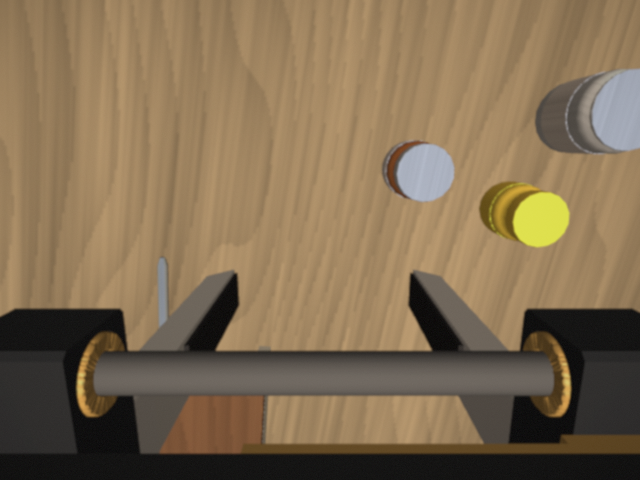

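The wrist view shows the amber jar's lid at (425,172), the yellow one beside it at (540,218), and the rod at (163,290). All three cameras agree on the jar within 2 mm.

>>> {"api": "step_arm", "payload": {
  "deltas": [
    {"dp":[0.57,1,0],"twist":0},
    {"dp":[0.57,0.98,0],"twist":0},
    {"dp":[0,0,0.9],"twist":0},
    {"dp":[0,0,0.9],"twist":0},
    {"dp":[0,0,0.9],"twist":0},
    {"dp":[0,0,0.9],"twist":0},
    {"dp":[0,0,0.6],"twist":0},
    {"dp":[0,0,0.31],"twist":0},
    {"dp":[0,0,0],"twist":0}
  ]
}}

```text
time_s: 5.25
ee_pos: [0.6261, -0.1444, 0.0237]
eef_rot: [-3.139, -0.001, 1.741]
force: [0.0, 0.6, -0.2]
grip_width: 0.0798
grip_force: 0.0
```

>>> {"api": "step_arm", "payload": {
  "deltas": [
    {"dp":[0,0,0],"twist":0},
    {"dp":[0,0,0],"twist":0},
    {"dp":[0,0,0],"twist":0},
    {"dp":[0,0,0],"twist":0},
    {"dp":[0,0,0],"twist":0},
    {"dp":[0,0,0],"twist":0}
  ],
  "gripper": -1,
  "squeeze": 15
}}

```text
time_s: 5.85
ee_pos: [0.627, -0.1447, 0.0258]
eef_rot: [3.141, 0.0, 1.742]
force: [-3.3, -0.0, 5.9]
grip_width: 0.0494
grip_force: 15.0
```

>>> {"api": "step_arm", "payload": {
  "deltas": [
    {"dp":[0,0,-0.5],"twist":0},
    {"dp":[0,0,-0.9],"twist":0},
    {"dp":[0,0,-0.9],"twist":0},
    {"dp":[0,0,-0.9],"twist":0},
    {"dp":[0.5,0.07,0],"twist":0},
    {"dp":[0.9,0.1,0],"twist":0},
    {"dp":[0.9,0.1,0],"twist":0},
    {"dp":[0.9,0.1,0],"twist":0},
    {"dp":[0.9,0.1,0],"twist":0},
    {"dp":[0.9,0.1,0],"twist":0},
    {"dp":[0.9,0.1,0],"twist":0},
    {"dp":[0.76,0.04,0],"twist":0}
  ]
}}

```text
time_s: 7.05
ee_pos: [0.6089, 0.1246, 0.1527]
eef_rot: [-3.141, -0.0, 1.742]
force: [0.3, -0.0, -2.3]
grip_width: 0.0492
grip_force: 15.0
```

>>> {"api": "step_arm", "payload": {
  "deltas": [
    {"dp":[0,0,0],"twist":0},
    {"dp":[0,0,0],"twist":0}
  ]
}}

```text
time_s: 7.25
ee_pos: [0.6092, 0.123, 0.1527]
eef_rot: [-3.141, 0.0, 1.743]
force: [-0.2, -1.5, -2.9]
grip_width: 0.0494
grip_force: 15.0
```

```bash
python3 - <<'E'
from h import *
o=ctrl.get_obs(); p,d=ctrl.camera('top'); cv2.imwrite('pics/t2.png',cv2.resize(p[180:300,150:310,::-1],(800,600)))
print(o['time_s'],o['ee_pos'],o['grip_width'],o['force'])
print(go(o,(.6097,.1229,.037),1.742))
o=ctrl.get_obs(); p,d=ctrl.camera('wrist'); q,u,v=pts('wrist',d,d>0,o); cv2.imwrite('pics/w2.png',p[:,:,::-1])
zb=o['ee_pos'][2]-.025
m=(abs(q[:,2]-zb-.07)<.006)&(np.hypot(q[:,0]-.61,q[:,1]-.123)<.04); print(m.sum()); 
if m.sum()>9: print(q[m].mean(0),circ(q[m]))
m=(abs(q[:,2]-.081)<.005)&(q[:,1]>.205)&(q[:,0]<.65)&(q[:,0]>.5); print('wall',m.sum(),cv2.minAreaRect((q[m,:2]*1000).astype(np.float32)) if m.sum() else 0)
E
```

```text
7.25 [0.60915024 0.12298641 0.15270956] 0.04944037081956271 [-0.21628863 -1.50783825 -2.89692213]
(array([-0.  ,  0.02,  2.89]), np.float64(0.02))
9431
[0.60829263 0.12971506 0.19675765] (array([0.6078031 , 0.13256435]), 0.036733123779296876)
wall 3704 ((575.6968994140625, 212.33349609375), (114.93765258789062, 25.21350860595703), 9.914777755737305)
```

View pics/w2.png

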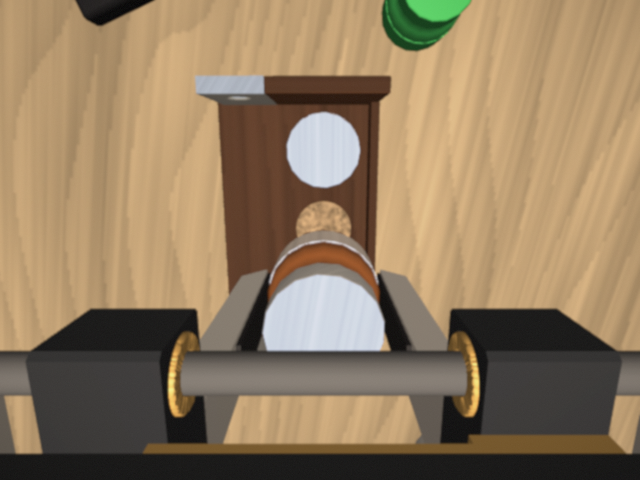

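Jar held square over the row: cork disc at (323,220) sits directly ahead under it, neighbour lid at (323,150). Lowering.

>>> {"api": "step_arm", "payload": {
  "deltas": [
    {"dp":[0,0,0.6],"twist":0},
    {"dp":[0,0,0.7],"twist":0},
    {"dp":[0,0,0.7],"twist":0},
    {"dp":[0,0,0.4],"twist":0},
    {"dp":[0,0,0.25],"twist":0},
    {"dp":[0,0,0.2],"twist":0},
    {"dp":[0,0,0],"twist":0},
    {"dp":[0,0,0],"twist":0}
  ]
}}

```text
time_s: 8.15
ee_pos: [0.6099, 0.1228, 0.0399]
eef_rot: [3.14, 0.0, 1.742]
force: [-0.2, -1.4, -1.6]
grip_width: 0.049
grip_force: 15.0
```

>>> {"api": "step_arm", "payload": {
  "deltas": [
    {"dp":[0,0,0.04],"twist":0},
    {"dp":[0,0,0.02],"twist":0},
    {"dp":[0,0,0],"twist":0}
  ]
}}

```text
time_s: 8.45
ee_pos: [0.6098, 0.1229, 0.0377]
eef_rot: [3.14, 0.0, 1.742]
force: [-1.6, -1.2, 4.6]
grip_width: 0.0494
grip_force: 15.0
```

>>> {"api": "step_arm", "payload": {
  "deltas": [
    {"dp":[0,0,0],"twist":0},
    {"dp":[0,0,0],"twist":0},
    {"dp":[0,0,0],"twist":0},
    {"dp":[0,0,0],"twist":0},
    {"dp":[0,0,0],"twist":0}
  ],
  "gripper": 0.6
}}

```text
time_s: 8.95
ee_pos: [0.6094, 0.1227, 0.0366]
eef_rot: [-3.142, 0.0, 1.742]
force: [0.4, -0.5, 0.4]
grip_width: 0.0752
grip_force: 0.0
```

>>> {"api": "step_arm", "payload": {
  "deltas": [
    {"dp":[0,0,-0.5],"twist":0},
    {"dp":[0,0,-0.9],"twist":0},
    {"dp":[0,0,-0.9],"twist":0},
    {"dp":[0,0,-0.9],"twist":0},
    {"dp":[0,0,-0.9],"twist":0},
    {"dp":[-1,0,-0.2],"twist":0},
    {"dp":[-1,0,0],"twist":0},
    {"dp":[-1,0,0],"twist":0},
    {"dp":[-1,0,0],"twist":0},
    {"dp":[0,0,0],"twist":0},
    {"dp":[0,0,0],"twist":0}
  ]
}}

```text
time_s: 10.05
ee_pos: [0.6365, -0.0354, 0.2084]
eef_rot: [-3.141, -0.0, 1.74]
force: [-0.3, 0.6, 0.0]
grip_width: 0.0756
grip_force: 0.0
```

```bash
python3 - <<'E'
from h import *
o=ctrl.get_obs(); p,d=ctrl.camera('wrist'); q,u,v=pts('wrist',d,d>0,o); cv2.imwrite('pics/w3.png',p[:,:,::-1]); np.savez('w3.npz',p=p,d=d)
print(o['time_s'],o['ee_pos'],o['eef_rot'],o['grip_width'])
rk=R.from_euler('z',.171)
l=rk.inv().apply(q-[.590,.1195,0]); 
for y in(-.062,0,.062):
    m=(abs(l[:,2]-.082)<.004)&(np.hypot(l[:,0]-.02,l[:,1]-y)<.031)&(abs(l[:,1])<.089); print(y,m.sum(),np.median(l[m],0).round(4),l[m].mean(0).round(4),circ(l[m]))
for s in(-1,1):
    m=(abs(l[:,2]-.080)<.005)&(abs(l[:,1]-s*.1)<.012)&(l[:,0]<.07)&(l[:,0]>-.08)
    if m.sum()>9: print('wall',s,m.sum(),l[m].mean(0).round(4),cv2.minAreaRect((l[m,:2]*1000).astype(np.float32)))
E
```

```text
10.05 [ 0.63654131 -0.03538782  0.20839473] [-3.14124873e+00 -3.09361241e-04  1.74047937e+00] 0.07558701710511938
-0.062 3135 [ 0.0196 -0.0605  0.0817] [ 0.0198 -0.0604  0.0817] (array([ 0.01978724, -0.06047388]), 0.02243925666809082)
0 2106 [ 0.0204 -0.0072  0.0818] [ 0.0204 -0.0076  0.0818] (array([ 0.02045207, -0.00033386]), 0.022218978881835938)
0.062 0 [nan nan nan] [nan nan nan] (array([0., 0.]), 0.0)
wall -1 2062 [ 0.0018 -0.0985  0.0797] ((2.2314376831054688, -98.5674057006836), (115.26602172851562, 9.701675415039062), 0.37642204761505127)
  return _methods._mean(a, axis=axis, dtype=dtype,
  ret = um.true_divide(
<stdin>:7: RuntimeWarning: Mean of empty slice.
```

View pics/w3.png

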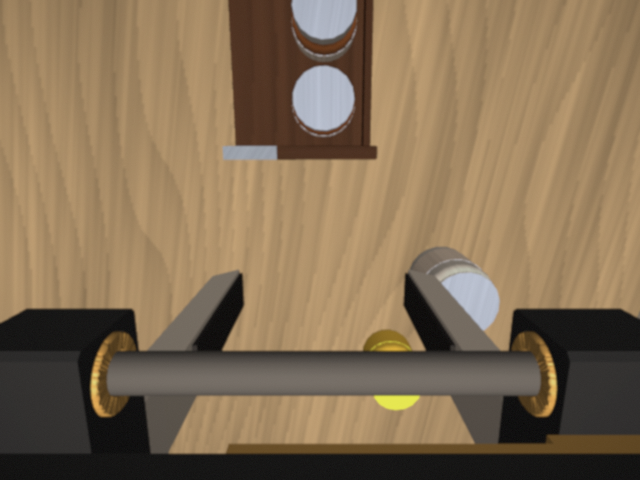

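Jar stands in the middle place, its lid between the neighbours' line (lid at (323,10), neighbour (323,98)). Now over to the bar.

>>> {"api": "step_arm", "payload": {
  "deltas": [
    {"dp":[-0.5,-0.45,0],"twist":0},
    {"dp":[-0.8,-0.7,0],"twist":0},
    {"dp":[-0.8,-0.7,0],"twist":0},
    {"dp":[-0.8,-0.7,0],"twist":0},
    {"dp":[-0.8,-0.7,0],"twist":0},
    {"dp":[-0.8,-0.7,0],"twist":0},
    {"dp":[-0.8,-0.7,0],"twist":0},
    {"dp":[-0.8,-0.7,0],"twist":0},
    {"dp":[-0.8,-0.7,0],"twist":0},
    {"dp":[-0.7,-0.62,0],"twist":0},
    {"dp":[0,0,0],"twist":0},
    {"dp":[0,0,0],"twist":0}
  ],
  "gripper": 0
}}

```text
time_s: 11.3
ee_pos: [0.4259, -0.3793, 0.2087]
eef_rot: [3.141, -0.0, 1.742]
force: [0.2, -0.0, -0.7]
grip_width: 0.047
grip_force: 0.0
```

```bash
cat > rod.py <<'E'
from h import *
def rod(zlo,zhi,lo,hi,thr=None):
    o=ctrl.get_obs(); p,d=ctrl.camera('wrist'); q,u,v=pts('wrist',d,d>0,o)
    m=(q[:,2]>zlo)&(q[:,2]<zhi)&np.all((q[:,:2]>lo)&(q[:,:2]<hi),1)
    s=q[m]
    if thr is not None:
        pass
    return o,p,d,s,u[m],v[m]
E
python3 - <<'E'
from rod import *
o,p,d,s,u,v=rod(.0055,.02,(.38,-.354),(.46,-.2)); cv2.imwrite('pics/w4.png',p[:,:,::-1])
print(o['time_s'],o['ee_pos'],o['eef_rot'],o['grip_width'])
print(len(s),s.mean(0),np.percentile(s,[1,99],axis=0).round(4),'z95',np.percentile(s[:,2],90))
f=np.polyfit(s[:,1],s[:,0],1);print('fit',f,'x at -.31',np.polyval(f,-.31),'std',np.std(s[:,0]-np.polyval(f,s[:,1])))
for b in ctrl.cut_out('wrist','bar')[:2]:
    q,_,_=pts('wrist',d,b['pixels'],o);print(b['conf'],q.mean(0),np.percentile(q,[2,98],axis=0).round(4),np.polyfit(q[:,1],q[:,0],1))
yaw=np.pi/2+np.arctan(-f[0]); y=-.305
print('yaw',yaw,go(o,(np.polyval(f,y),y,.002),yaw))
E
```

```text
11.3 [ 0.42586291 -0.37927833  0.20867194] [ 3.14140142e+00 -1.56819898e-04  1.74198401e+00] 0.047034346182297695
978 [ 0.413109   -0.31096626  0.00856715] [[ 0.4058 -0.3531  0.0057]
 [ 0.4209 -0.2695  0.011 ]] z95 0.010005641792751005
fit [-0.10318431  0.38102216] x at -.31 0.4130093013965863 std 0.00269799734427216
0.72 [ 0.41344375 -0.3147148   0.00857536] [[ 0.4065 -0.3578  0.0054]
 [ 0.421  -0.2716  0.0108]] [-0.10284881  0.38107571]
yaw 1.6736167592831972 (array([ 1.89, -0.01,  5.17]), np.float64(0.98))
```

View pics/w4.png

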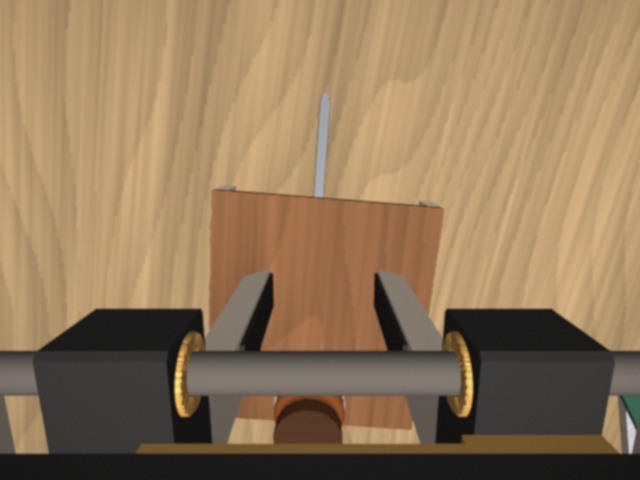

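Rod in wrist view from the bench edge (319,197) to the tip (325,95), fit height 10 mm as it should be, 85 mm sticking out.

>>> {"api": "step_arm", "payload": {
  "deltas": [
    {"dp":[0.9,0,0],"twist":0},
    {"dp":[0.99,0,0],"twist":0},
    {"dp":[0,0,0.5],"twist":0.98},
    {"dp":[0,0,0.9],"twist":0},
    {"dp":[0,0,0.9],"twist":0},
    {"dp":[0,0,0.9],"twist":0},
    {"dp":[0,0,0.9],"twist":0},
    {"dp":[0,0,0.6],"twist":0},
    {"dp":[0,0,0.3],"twist":0},
    {"dp":[0,0,0.12],"twist":0},
    {"dp":[0,0,0],"twist":0}
  ]
}}

```text
time_s: 12.5
ee_pos: [0.4131, -0.3052, 0.0043]
eef_rot: [3.141, 0.0, 1.674]
force: [0.4, -0.3, 0.2]
grip_width: 0.0471
grip_force: 0.0
```

>>> {"api": "step_arm", "payload": {
  "deltas": [
    {"dp":[0,0,0],"twist":0},
    {"dp":[0,0,0],"twist":0},
    {"dp":[0,0,0],"twist":0},
    {"dp":[0,0,0],"twist":0},
    {"dp":[0,0,0],"twist":0},
    {"dp":[0,0,0],"twist":0}
  ],
  "gripper": -1,
  "squeeze": 25
}}

```text
time_s: 13.1
ee_pos: [0.4127, -0.3055, 0.004]
eef_rot: [3.141, 0.0, 1.673]
force: [-0.1, 1.1, 2.0]
grip_width: 0.0089
grip_force: 25.0
```

>>> {"api": "step_arm", "payload": {
  "deltas": [
    {"dp":[0.2,0,0],"twist":0},
    {"dp":[0.4,0,0],"twist":0},
    {"dp":[0.6,0,0],"twist":0},
    {"dp":[0.7,0,0],"twist":0},
    {"dp":[0.7,0,0],"twist":0},
    {"dp":[0.7,0,0],"twist":0},
    {"dp":[0.7,0,0],"twist":0},
    {"dp":[0.7,0,0],"twist":0},
    {"dp":[0.5,0,0],"twist":0},
    {"dp":[0.3,0,0],"twist":0},
    {"dp":[0.2,0,0],"twist":0},
    {"dp":[0,0,0],"twist":0}
  ]
}}

```text
time_s: 14.3
ee_pos: [0.3891, -0.0778, 0.0039]
eef_rot: [-3.142, -0.001, 1.674]
force: [-0.7, 3.2, 5.5]
grip_width: 0.009
grip_force: 25.0
```

>>> {"api": "step_arm", "payload": {
  "deltas": [
    {"dp":[0,0,0],"twist":0},
    {"dp":[0,0,0],"twist":0},
    {"dp":[0,0,0],"twist":0},
    {"dp":[0,0,0],"twist":0}
  ],
  "gripper": 0
}}

```text
time_s: 14.7
ee_pos: [0.3891, -0.0789, 0.0037]
eef_rot: [-3.141, -0.0, 1.673]
force: [0.4, -0.4, -0.1]
grip_width: 0.0375
grip_force: 0.0
```

>>> {"api": "step_arm", "payload": {
  "deltas": [
    {"dp":[0,0,-0.5],"twist":0},
    {"dp":[0,0,-0.9],"twist":0},
    {"dp":[0,0,-0.9],"twist":0},
    {"dp":[-0.5,0,-0.9],"twist":0},
    {"dp":[-0.8,0,-0.6],"twist":0},
    {"dp":[-1,0,0],"twist":0},
    {"dp":[-1,0,0],"twist":0},
    {"dp":[-1,0,0],"twist":0},
    {"dp":[-1,0,0],"twist":0},
    {"dp":[-1,0,0],"twist":0},
    {"dp":[-1,0,0],"twist":0},
    {"dp":[-0.5,0,0],"twist":0}
  ]
}}

```text
time_s: 15.9
ee_pos: [0.4207, -0.3918, 0.1553]
eef_rot: [-3.141, -0.0, 1.672]
force: [-0.2, 0.5, 0.2]
grip_width: 0.0469
grip_force: 0.0
```

>>> {"api": "step_arm", "payload": {
  "deltas": [
    {"dp":[0,0,0],"twist":0},
    {"dp":[0,0,0],"twist":0}
  ]
}}

```text
time_s: 16.1
ee_pos: [0.4209, -0.3887, 0.1553]
eef_rot: [-3.141, -0.001, 1.673]
force: [0.6, 0.9, 0.4]
grip_width: 0.047
grip_force: 0.0
```

```bash
python3 - <<'E'
from rod import *
o,p,d,s,u,v=rod(.0055,.03,(.34,-.35),(.48,.1)); cv2.imwrite('pics/w5.png',p[:,:,::-1])
print(o['time_s'],o['ee_pos'],o['eef_rot'],o['grip_width'])
h=s[(s[:,2]>.018)]; print('handle',len(h),h.mean(0),np.median(h[:,2]),cv2.minAreaRect((h[:,:2]*1000).astype(np.float32)))
r=s[(s[:,2]<.013)&(s[:,1]>h[:,1].max()+.005)]
f=np.polyfit(r[:,1],r[:,0],1);print('rod',len(r),np.percentile(r,[1,99],axis=0).round(4),'fit',f,'std',np.std(r[:,0]-np.polyval(f,r[:,1])))
yaw=np.pi/2+np.arctan(-f[0]); print('yaw',yaw)
for b in ctrl.cut_out('wrist','bar')[:2]:
    q,_,_=pts('wrist',d,b['pixels'],o);print(b['conf'],q.mean(0),np.percentile(q,[2,98],axis=0).round(4))
print(go(o,(*cv2.minAreaRect((h[:,:2]*1000).astype(np.float32))[0]/np.array(1000.),.003),yaw))
E
```

```text
16.1 [ 0.42087694 -0.38871086  0.15534156] [-3.14101236e+00 -8.89636292e-04  1.67285736e+00] 0.04703698584686758
handle 1529 [ 0.41166456 -0.29668443  0.02370144] 0.023691002702050573 ((411.7367858886719, -296.84197998046875), (17.21605682373047, 44.442962646484375), 5.701323986053467)
rod 931 [[ 0.4001 -0.2683  0.0056]
 [ 0.4126 -0.2198  0.011 ]] fit [-0.09707204  0.382679  ] std 0.002764252317646788
yaw 1.6675651762566042
0.64 [ 0.40952145 -0.27568012  0.01732225] [[ 0.4012 -0.3175  0.005 ]
 [ 0.4203 -0.2221  0.0251]]
(array([2.3 , 0.01, 3.81]), np.float64(0.08))
```

View pics/w5.png

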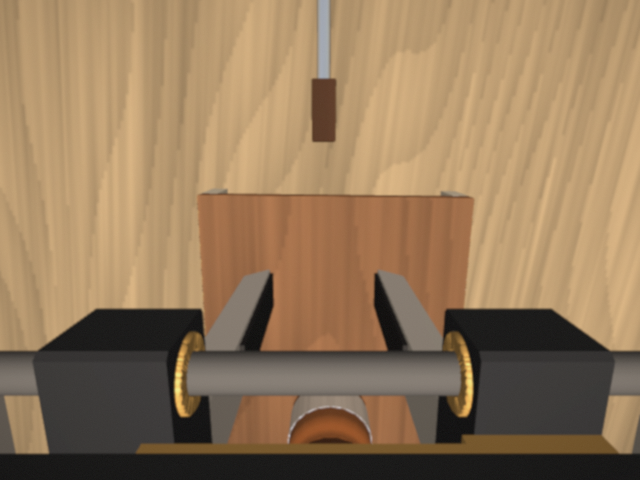

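Bar is fully out: handle at (323,110), rod ahead of it. Grasp the handle.

>>> {"api": "step_arm", "payload": {
  "deltas": [
    {"dp":[0.7,0,0],"twist":0},
    {"dp":[0.8,0,0],"twist":0},
    {"dp":[0.8,0.01,0],"twist":0},
    {"dp":[0,0,0.6],"twist":0},
    {"dp":[0,0,0.9],"twist":0},
    {"dp":[0,0,0.9],"twist":0},
    {"dp":[0,0,0.8],"twist":0},
    {"dp":[0,0,0.4],"twist":0},
    {"dp":[0,0,0.19],"twist":0},
    {"dp":[0,0,0],"twist":0}
  ]
}}

```text
time_s: 17.2
ee_pos: [0.4121, -0.2968, 0.0041]
eef_rot: [-3.141, -0.001, 1.674]
force: [-0.2, 0.2, 0.2]
grip_width: 0.0468
grip_force: 0.0
```

>>> {"api": "step_arm", "payload": {
  "deltas": [
    {"dp":[0,0,0],"twist":0},
    {"dp":[0,0,0],"twist":0},
    {"dp":[0,0,0],"twist":0},
    {"dp":[0,0,0],"twist":0},
    {"dp":[0,0,0],"twist":0},
    {"dp":[0,0,0],"twist":0}
  ],
  "gripper": -1,
  "squeeze": 45
}}

```text
time_s: 17.8
ee_pos: [0.4124, -0.2976, 0.0047]
eef_rot: [3.141, 0.0, 1.674]
force: [-1.2, 0.4, 5.9]
grip_width: 0.0178
grip_force: 45.0
```

```bash
python3 - <<'E'
from h import *
o=ctrl.get_obs(); print(o['time_s'],o['ee_pos'],o['eef_rot'],o['grip_width'],o['force'])
E
```

```text
17.8 [ 0.4123676  -0.29755403  0.00469265] [3.14120381e+00 4.07812610e-04 1.67361352e+00] 0.017811165595417854 [-1.23979117  0.37506807  5.9039163 ]
```

>>> {"api": "step_arm", "payload": {
  "deltas": [
    {"dp":[0,0,-0.4],"twist":0},
    {"dp":[0,0,-0.7],"twist":0},
    {"dp":[0,0,-0.7],"twist":0},
    {"dp":[0,0,-0.6],"twist":0},
    {"dp":[0,0.5,0],"twist":0},
    {"dp":[0,0.8,0],"twist":0},
    {"dp":[0,0.9,0],"twist":0},
    {"dp":[0,0.9,0],"twist":0},
    {"dp":[0,0.9,0],"twist":0},
    {"dp":[0,0.8,0],"twist":0},
    {"dp":[0,0.49,0],"twist":-0.5},
    {"dp":[0,0,0],"twist":-0.48}
  ]
}}

```text
time_s: 19.0
ee_pos: [0.6243, -0.2748, 0.0992]
eef_rot: [-3.141, -0.0, 1.745]
force: [-1.3, -0.6, -0.8]
grip_width: 0.0174
grip_force: 45.0
```

>>> {"api": "step_arm", "payload": {
  "deltas": [
    {"dp":[0,0,0],"twist":0},
    {"dp":[0,0,0],"twist":0}
  ]
}}

```text
time_s: 19.2
ee_pos: [0.6223, -0.2758, 0.0999]
eef_rot: [-3.141, -0.0, 1.741]
force: [0.3, -0.0, -1.0]
grip_width: 0.0175
grip_force: 45.0
```

```bash
python3 - <<'E'
from h import *
o=ctrl.get_obs(); print(o['time_s'],o['ee_pos'],o['eef_rot'],o['grip_width'],o['force'])
pw,dw=ctrl.camera('wrist'); q,u,v=pts('wrist',dw,dw>0,o)
rt=R.from_euler('xyz',o['eef_rot']).inv().apply(q-o['ee_pos'])
m=(abs(rt[:,1])<.008)&(abs(rt[:,2])<.02)&(rt[:,0]>.04)&(rt[:,0]<.3); print('rod in tool frame',m.sum())
if m.sum()>50:
    f=np.polyfit(rt[m,0],rt[m,1],1); print(f,rt[m,0].min(),rt[m,0].max())
    b=np.arange(.04,rt[m,0].max(),.02)
    for x in b:
        k=m&(abs(rt[:,0]-x)<.01)
        if k.sum()>5: print(round(x,2),k.sum(),'y',rt[k,1].mean().round(4),'ztop',np.percentile(rt[k,2],10).round(4))
for n in('top','scene'):
    p,d=ctrl.camera(n); np.savez(n+'2.npz',p=p,d=d); q,u,v=pts(n,d,d>0)
    rt=R.from_euler('xyz',o['eef_rot']).inv().apply(q-o['ee_pos'])
    m=(abs(rt[:,1])<.02)&(abs(rt[:,2])<.03)&(rt[:,0]>.06)&(rt[:,0]<.3)
    if m.sum()>30:
        f=np.polyfit(rt[m,0],rt[m,1],1); print(n,m.sum(),f,rt[m,0].max(),'z',np.polyfit(rt[m,0],rt[m,2],1))
# rack from w3
f=np.load('w3.npz'); d=f['d']; p=f['p'].astype(int)
ob=dict(ee_pos=np.array([.63654,-.03539,.20839]),eef_rot=np.array([-3.1412,-.0003,1.74048]))
q,u,v=pts('wrist',d,d>0,ob); l=R.from_euler('z',.171).inv().apply(q-[.590,.1195,0])
m=(abs(l[:,2]-.012)<.005)&(abs(l[:,1])<.09)&(l[:,0]<0)&(l[:,0]>-.08)&(p[v,u].sum(1)<260)
e=[]
for y in np.arange(-.085,.0,.004):
    k=m&(abs(l[:,1]-y)<.002)
    if k.sum()>10: e.append((y,l[k,0].min()))
e=np.array(e); print('front edge',np.polyfit(e[:,0],e[:,1],1),e[:,1].round(4))
m=(abs(l[:,2]-.032)<.004)&(abs(l[:,1])<.09)&(abs(l[:,0]-.057)<.012); print('rail',m.sum(),np.polyfit(l[m,1],l[m,0],1))
m=(abs(l[:,2]-.080)<.004)&(abs(l[:,1]+.1)<.012); print('wall',np.polyfit(l[m,0],l[m,1],1),np.percentile(l[m,0],[.5,99.5]))
E
```

```text
19.2 [ 0.62230964 -0.27577279  0.09994413] [-3.14104775e+00 -3.20288609e-04  1.74074489e+00] 0.017520218565763187 [ 0.34243808 -0.03246346 -1.04000963]
rod in tool frame 4942
[-0.00078449  0.00012619] 0.040020084873091506 0.12325121285383918
0.04 514 y 0.0001 ztop -0.005
0.06 1095 y 0.0 ztop -0.0051
0.08 1173 y 0.0001 ztop -0.0051
0.1 1306 y 0.0001 ztop -0.0051
0.12 854 y 0.0 ztop -0.005
top 450 [-0.00430477  0.00208906] 0.2999468705445252 z [ 0.09145557 -0.0164052 ]
scene 451 [-0.00639835  0.00268375] 0.2999412562072794 z [ 0.07870947 -0.01324028]
front edge [-0.01011997 -0.05986249] [-0.0591 -0.0586 -0.0594 -0.0592 -0.0592 -0.0589 -0.0597 -0.0594 -0.0594
 -0.059  -0.0596 -0.0598 -0.0592 -0.0589 -0.0599 -0.0593 -0.0592 -0.0598
 -0.0597 -0.0595 -0.0603 -0.0602]
rail 1092 [-0.00181149  0.056516  ]
wall [ 0.0056353  -0.09856286] [-0.05480699  0.05896638]
```

```bash
cat > ins.py <<'E'
from h import *
O=np.array([.5897,.1195,0]);Y=.1735
def st(n=6):
    o=ctrl.get_obs(); k=R.from_euler('z',Y); l=k.inv().apply(o['ee_pos']-O)
    a=o['eef_rot'][2]-np.pi/2-Y
    tip=l+.2575*np.array([-np.sin(a),np.cos(a),0])
    print(o['time_s'],'TCP rack',l.round(4),'tip',tip.round(4),'yawerr',round(a,4),'F',k.inv().apply(o['force']).round(1),'w',o['grip_width'].round(4))
    return o,k
if __name__=='__main__':
    o,k=st(); print(go(o,k.apply([-.035,-.385,.0555])+O,np.pi/2+Y))
E
python3 ins.py
```

```text
Traceback (most recent call last):
  File "ins.py", line 10, in <module>
    o,k=st(); print(go(o,k.apply([-.035,-.385,.0555])+O,np.pi/2+Y))
        ~~^^
  File "ins.py", line 7, in st
    print(o['time_s'],'TCP rack',l.round(4),'tip',tip.round(4),'yawerr',round(a,4),'F',k.inv().apply(o['force']).round(1),'w',o['grip_width'].round(4))
                                                                                                                              ^^^^^^^^^^^^^^^^^^^^^
AttributeError: 'float' object has no attribute 'round'
```

```bash
sed -i "s/o\['grip_width'\].round(4)/round(o['grip_width'],4)/" ins.py; python3 ins.py
```

```text
19.35 TCP rack [-0.0361 -0.3951  0.1004] tip [-0.0352 -0.1377  0.1004] yawerr -0.0034 F [-0.3  0.6 -1.2] w 0.0174
(array([0.25, 0.03, 1.12]), np.float64(-0.05))
```

>>> {"api": "step_arm", "payload": {
  "deltas": [
    {"dp":[0,0.03,0.3],"twist":-0.05},
    {"dp":[0,0,0.5],"twist":0},
    {"dp":[0,0,0.32],"twist":0},
    {"dp":[0,0,0],"twist":0},
    {"dp":[0,0,0],"twist":0}
  ]
}}

```text
time_s: 19.85
ee_pos: [0.6239, -0.2756, 0.0555]
eef_rot: [-3.142, -0.0, 1.745]
force: [0.8, -0.6, -0.9]
grip_width: 0.018
grip_force: 45.0
```

```bash
python3 ins.py; python3 - <<'E'
from h import *
from ins import O,Y
k=R.from_euler('z',Y)
ims=[]
for n in('top','scene'):
    p,d=ctrl.camera(n); q,u,v=pts(n,d,d>0); l=k.inv().apply(q-O)
    m=(abs(l[:,0]+.035)<.012)&(l[:,1]>-.36)&(l[:,1]<-.125)&(abs(l[:,2]-.056)<.015)
    print(n,m.sum(),'x(y)',np.polyfit(l[m,1]+.13,l[m,0],1),'z(y)',np.polyfit(l[m,1]+.13,l[m,2],1),l[m,1].max())
    m=(abs(l[:,1]+.1)<.009)&(abs(l[:,2]-.08)<.006)&(abs(l[:,0])<.09); print('  wall x',np.percentile(l[m,0],[1,99]),l[m].mean(0))
    m=(abs(l[:,1]-.1)<.009)&(abs(l[:,2]-.08)<.006)&(abs(l[:,0])<.09); print('  wallL x',np.percentile(l[m,0],[1,99]),l[m].mean(0))
    c=ctrl.get_calibration(n); t=c['world_to_cam']@np.r_[k.apply([-.035,-.13,.056])+O,1]; a,b=int(c['fx']*t[0]/t[2]+c['cx']),int(c['fy']*t[1]/t[2]+c['cy'])
    print(n,a,b); ims.append(cv2.resize(p[b-40:b+40,a-53:a+53,::-1],(400,300),interpolation=cv2.INTER_CUBIC))
cv2.imwrite('pics/pre.png',np.hstack(ims))
E
```

```text
19.85 TCP rack [-0.0345 -0.3951  0.0555] tip [-0.0348 -0.1376  0.0555] yawerr 0.001 F [ 0.7 -0.7 -0.9] w 0.018
(array([ 0.25, -0.01,  0.  ]), np.float64(0.01))
top 361 x(y) [-0.00339296 -0.03347335] z(y) [-0.00125224  0.05947024] -0.13856770898410478
  wall x [-0.05228872  0.06003665] [ 0.00342616 -0.10045327  0.08037493]
  wallL x [-0.05252671  0.05947988] [0.00268109 0.09924317 0.07993364]
top 281 247
scene 412 x(y) [-0.00313548 -0.03310059] z(y) [-0.00343535  0.05774591] -0.13721811148750748
  wall x [-0.05501156  0.05915846] [ 0.00508807 -0.09804213  0.07907096]
  wallL x [-0.05375875  0.05944285] [0.00751829 0.10105203 0.07945448]
scene 361 254
```

View pics/pre.png

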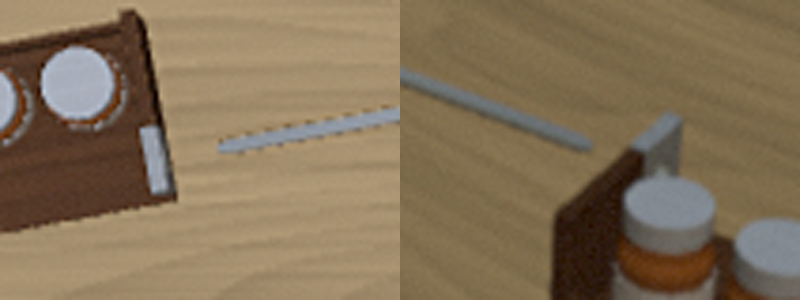

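Rod tip (top, crop (222,147)) points at the middle of the steel plate (155,160). Both cameras put rod and plate hole in line within about 1 mm, so I'll insert slowly.

>>> {"api": "step_arm", "payload": {
  "deltas": [
    {"dp":[0.3,-0.015,0],"twist":0},
    {"dp":[0.3,0,0],"twist":0},
    {"dp":[0.2,0,0],"twist":0},
    {"dp":[0.2,0,0],"twist":0},
    {"dp":[0.2,0,0],"twist":0},
    {"dp":[0.1,0,0],"twist":0},
    {"dp":[0,0,0],"twist":0}
  ]
}}

```text
time_s: 20.65
ee_pos: [0.6142, -0.2239, 0.0555]
eef_rot: [3.142, -0.0, 1.746]
force: [-0.2, -0.4, -1.2]
grip_width: 0.0174
grip_force: 45.0
```

```bash
python3 ins.py
```

```text
20.65 TCP rack [-0.0351 -0.3425  0.0555] tip [-0.0355 -0.085   0.0555] yawerr 0.0016 F [-0.2 -0.3 -1.2] w 0.0174
(array([-1.06,  0.  ,  0.  ]), np.float64(0.02))
```

First eyelet passed without force.

>>> {"api": "step_arm", "payload": {
  "deltas": [
    {"dp":[0.3,0,0],"twist":0},
    {"dp":[0.4,0,0],"twist":0},
    {"dp":[0.4,0,0],"twist":0},
    {"dp":[0.4,0,0],"twist":0},
    {"dp":[0.4,0,0],"twist":0},
    {"dp":[0.4,0,0],"twist":0},
    {"dp":[0.4,0,0],"twist":0},
    {"dp":[0.4,0,0],"twist":0},
    {"dp":[0.4,0,0],"twist":0},
    {"dp":[0.3,0,0],"twist":0},
    {"dp":[0.2,0,0],"twist":0},
    {"dp":[0,0,0],"twist":0}
  ]
}}

```text
time_s: 21.85
ee_pos: [0.5864, -0.066, 0.0555]
eef_rot: [3.142, -0.0, 1.746]
force: [0.7, 0.1, -1.3]
grip_width: 0.0175
grip_force: 45.0
```

```bash
python3 ins.py; python3 - <<'E'
from h import *
from ins import O,Y
k=R.from_euler('z',Y)
ims=[]
for n in('top','scene'):
    p,d=ctrl.camera(n); q,u,v=pts(n,d,d>0); l=k.inv().apply(q-O)
    m=(abs(l[:,0]+.035)<.009)&(l[:,1]>-.085)&(l[:,1]<.085)&(abs(l[:,2]-.056)<.012)
    f=np.polyfit(l[m,1],l[m,0],1); g=np.polyfit(l[m,1],l[m,2],1); print(n,m.sum(),'x at +.1',np.polyval(f,.1),'z at .1',np.polyval(g,.1),f,g,l[m,1].max())
E
```

```text
21.85 TCP rack [-0.0353 -0.1821  0.0555] tip [-0.0358  0.0754  0.0555] yawerr 0.002 F [ 0.7  0.  -1.3] w 0.0175
(array([-5.07, -0.  , -0.  ]), np.float64(0.03))
top 277 x at +.1 -0.034473018928935555 z at .1 0.05903067823394851 [-0.00316624 -0.03415639] [-0.00162411  0.05919309] 0.07372316056314548
scene 310 x at +.1 -0.03496166291449081 z at .1 0.05804415672057606 [-0.00336289 -0.03462537] [-0.00197619  0.05824178] 0.07399195330750105
```

>>> {"api": "step_arm", "payload": {
  "deltas": [
    {"dp":[0.2,0,0],"twist":0},
    {"dp":[0.2,0,0],"twist":0},
    {"dp":[0.2,0,0],"twist":0},
    {"dp":[0.2,0,0],"twist":0},
    {"dp":[0.2,0,0],"twist":0},
    {"dp":[0,0,0],"twist":0}
  ]
}}

```text
time_s: 22.55
ee_pos: [0.5793, -0.0264, 0.0555]
eef_rot: [-3.142, -0.0, 1.746]
force: [0.7, -0.3, -1.7]
grip_width: 0.0178
grip_force: 45.0
```

>>> {"api": "step_arm", "payload": {
  "deltas": [
    {"dp":[0.1,0,0],"twist":0},
    {"dp":[0.1,0,0],"twist":0},
    {"dp":[0.07,0,0],"twist":0},
    {"dp":[0.05,0,0],"twist":0},
    {"dp":[0,0,0],"twist":0},
    {"dp":[0,0,0],"twist":0}
  ]
}}

```text
time_s: 23.15
ee_pos: [0.5773, -0.0149, 0.0555]
eef_rot: [3.142, 0.0, 1.745]
force: [-0.1, -0.2, -0.9]
grip_width: 0.0176
grip_force: 45.0
```

```bash
python3 ins.py
```

```text
23.15 TCP rack [-0.0354 -0.1303  0.0555] tip [-0.0357  0.1272  0.0555] yawerr 0.0011 F [-0.1 -0.2 -0.9] w 0.0176
(array([-6.37,  0.  , -0.  ]), np.float64(0.02))
```

>>> {"api": "step_arm", "payload": {
  "deltas": [
    {"dp":[0.03,0,0],"twist":0},
    {"dp":[0.03,0,0],"twist":0},
    {"dp":[0.02,0,0],"twist":0},
    {"dp":[0,0,0],"twist":0},
    {"dp":[0,0,0],"twist":0}
  ]
}}

```text
time_s: 23.65
ee_pos: [0.5767, -0.0117, 0.0555]
eef_rot: [-3.142, -0.0, 1.745]
force: [0.4, -0.5, -1.1]
grip_width: 0.0172
grip_force: 45.0
```

>>> {"api": "step_arm", "payload": {
  "deltas": [
    {"dp":[0.03,0,0],"twist":0},
    {"dp":[0.02,0,0],"twist":0},
    {"dp":[0,0,0],"twist":0},
    {"dp":[0,0,0],"twist":0}
  ]
}}

```text
time_s: 24.05
ee_pos: [0.5767, -0.0116, 0.0555]
eef_rot: [3.141, 0.003, 1.745]
force: [2.2, -14.2, -2.9]
grip_width: 0.0177
grip_force: 45.0
```

```bash
python3 - <<'E'
from ins import *
o,k=st(); p,d=ctrl.camera('wrist'); q,u,v=pts('wrist',d,d>0,o); cv2.imwrite('pics/w6.png',p[:,:,::-1])
l=k.inv().apply(q-O); t=R.from_euler('xyz',o['eef_rot']).inv().apply(q-o['ee_pos'])
m=(abs(t[:,1])<.012)&(t[:,2]<-.05+.04)&(t[:,2]>-.03)&(t[:,0]>.008)&(t[:,0]<.06)
print('handle front tool x', np.percentile(t[m&(t[:,2]<-.013),0],99) if m.any() else 0)
m=(abs(l[:,2]-.08)<.004)&(abs(l[:,1]+.1)<.012)&(l[:,0]<-.0)&(l[:,0]>-.06); print('plate top',m.sum(),np.percentile(t[m,0],[1,99]),'rack y',np.percentile(l[m,1],[1,99]))
E
```

```text
24.05 TCP rack [-0.0355 -0.1268  0.0555] tip [-0.0356  0.1307  0.0555] yawerr 0.0006 F [ -0.3 -14.4  -2.9] w 0.0177
handle front tool x 0.03315558358080941
plate top 3673 [0.02305724 0.03307758] rack y [-0.10372442 -0.09370209]
```

View pics/w6.png

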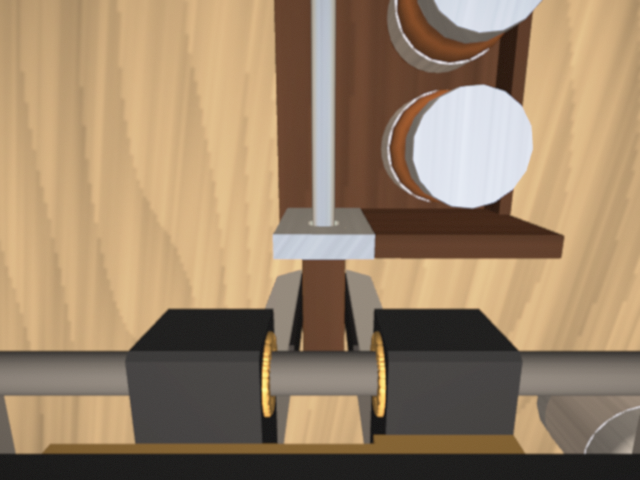

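Handle is up against the plate (contact 14 N), with the rod through the hole at (323,222). Relieve, release and retreat.

>>> {"api": "step_arm", "payload": {
  "deltas": [
    {"dp":[-0.03,0,0],"twist":0},
    {"dp":[0,0,0],"twist":0}
  ]
}}

```text
time_s: 24.3
ee_pos: [0.5767, -0.0116, 0.0555]
eef_rot: [3.141, 0.001, 1.745]
force: [1.0, -6.7, -1.5]
grip_width: 0.0172
grip_force: 45.0
```

>>> {"api": "step_arm", "payload": {
  "deltas": [
    {"dp":[0,0,0],"twist":0},
    {"dp":[0,0,0],"twist":0},
    {"dp":[0,0,0],"twist":0},
    {"dp":[0,0,0],"twist":0},
    {"dp":[0,0,0],"twist":0}
  ],
  "gripper": 0
}}

```text
time_s: 24.8
ee_pos: [0.5766, -0.0108, 0.0555]
eef_rot: [3.142, -0.0, 1.746]
force: [-0.0, -1.1, -0.7]
grip_width: 0.047
grip_force: 0.0
```

>>> {"api": "step_arm", "payload": {
  "deltas": [
    {"dp":[0,0,-0.3],"twist":0},
    {"dp":[0,0,-0.8],"twist":0},
    {"dp":[0,0,-0.9],"twist":0},
    {"dp":[0,0,-0.9],"twist":0},
    {"dp":[-0.8,0,-0.5],"twist":0},
    {"dp":[-0.9,0,0],"twist":0},
    {"dp":[-0.5,0,0],"twist":0},
    {"dp":[0,0,0],"twist":0},
    {"dp":[0,0,0],"twist":0}
  ]
}}

```text
time_s: 25.7
ee_pos: [0.5917, -0.0974, 0.1919]
eef_rot: [3.141, -0.0, 1.745]
force: [0.4, 0.5, -0.4]
grip_width: 0.047
grip_force: 0.0
```

```bash
python3 - <<'E'
from ins import *
o,k=st(); p,d=ctrl.camera('wrist'); q,u,v=pts('wrist',d,d>0,o)
l=k.inv().apply(q-O)
m=(abs(l[:,0]+.035)<.007)&(l[:,1]<-.106)&(l[:,1]>-.17)&(l[:,2]>.055); print('handle',m.sum(),np.percentile(l[m],[1,50,99],axis=0).round(4))
m=(abs(l[:,2]-.08)<.004)&(abs(l[:,1]+.1)<.012)&(l[:,0]<0)&(l[:,0]>-.06); print('plate y',np.percentile(l[m,1],[1,99]))
for n in('top','scene'):
    p,d=ctrl.camera(n); q,u,v=pts(n,d,d>0); l=k.inv().apply(q-O)
    m=(abs(l[:,0]+.035)<.009)&(l[:,1]>.108)&(l[:,1]<.16)&(abs(l[:,2]-.056)<.012); print(n,'tip past',m.sum(),l[m].max(0) if m.any() else 0)
    for y in(-.062,0,.062):
        m=(abs(l[:,2]-.082)<.005)&(np.hypot(l[:,0]-.02,l[:,1]-y)<.029); print(y,l[m].mean(0).round(4))
E
```

```text
25.7 TCP rack [-0.0354 -0.214   0.1919] tip [-0.0356  0.0435  0.1919] yawerr 0.0005 F [ 0.5  0.5 -0.4] w 0.047
handle 1239 [[-0.042  -0.1483  0.066 ]
 [-0.0347 -0.1269  0.0722]
 [-0.0282 -0.1063  0.0741]]
plate y [-0.10370455 -0.09381043]
top tip past 30 [-0.02936295  0.12858616  0.061292  ]
-0.062 [ 0.0213 -0.0623  0.0823]
0 [ 0.0221 -0.0014  0.0822]
0.062 [0.0214 0.0614 0.0822]
scene tip past 65 [-0.0291642   0.13004805  0.0596463 ]
-0.062 [ 0.022  -0.0597  0.0816]
0 [0.0228 0.0008 0.0816]
0.062 [0.0222 0.0636 0.0816]
```

The handle is within about 1–2 mm of the plate, the tip is 24 mm past the far plate, and all jars are in line.

```bash
python3 -c "
from station import ctrl
print(ctrl.hand_in())"
```

```text
the job is handed in; nothing more can be done
None
```

The jar stands upright in the free place and the bar is through both eyelets with its handle against the plate; I handed the job in at about 26 s of the 72 s, and no verdict was returned.

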